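Stage the sample bottles for tare weighing

ROBOT

A 7-joint arm with a two-finger parallel gripper is mounted at the origin on the work surface. World frame = base frame: x ahead of the robot, y to its left, z up, the work surface at z = 0. Lengths are in mm, angles in degrees, forces in N, time in s.
With the tool pointing down it reaches from about 350 to 900 mm from the base axis. Payload 8.1 kg.
Tool frame: the origin (TCP) lies at the very end of the fingers, on their centre line; the grasp point (between the pads) lies 19 mm behind it; z points along the fingers, y is the line along which they close (so a half turn about z gives the same grasp; the last joint's range is limited). The gripper opens to 85 mm and grips with 20 to 120 N. Pads are 22 mm wide; open, the fingers measure 114 mm over their backs; the gripper's body (76 mm by 85 mm) begins 54 mm behind the grasp point. The pads swing forward as they close: fully open they stand 13 mm farther back than shut.
Start: joints at [68.262, 24.895, 1.432, 90.138, -0.665, 64.973, -4.303], TCP at [170.775, -601.23, 231.323] pointing down, gripper open.
Joint ranges: [-149.89, 149.89], [-25.12, 119.58], [-72.63, 75.52], [4.76, 147.25], [-75.54, 255.54], [6.69, 114.76], [-157.13, 157.13]. Speed limits (degrees/s): [127.2, 127.2, 172.46, 172.46, 180, 180, 180].

INTERFACE

Orientations are given as [roll, pitch, yaw] about the fixed x, y, z axes, in that order (R = Rz(yaw) Ry(pitch) Rx(roll)).
In Python, from cell import robot gives the robot as it stands.
- The arm moves only by the tool send_rows, never from a script. Its arguments are lists of equal length, an entry for each row: "dp": the shift along the tool's x, y, z in m, a list of three; "turn": the turn about the tool's z in rad. In form: {"dp": [[dx, dy, dz], ...], "turn": [turn, ...]}. A call has exactly 8 rows; each row shifts and turns the commanded pose from where the row before left it, along the tool's axes as they then stand; what a row does not reach is not made up. A row lasts 1/10 s, in which the tool goes at most 50 mm and 8.59 degrees, less where a joint would pass 70% of its speed; a pose out of reach is approached as far as the arm can. A call is refused whole if a number of a shift passes 0.05 or a number of a turn 0.15, either way. A call with a gripper value outside its range is refused whole. "claw" is the opening in per cent of the stroke, from 0 (shut) to 100 (fully open), set as the call begins (left out, the last holds). The fingers move at their own pace and stop on an object; "newtons" is the grip in N (left out, the last holds). Time passes only in rows, so rows that do not move let the fingers close, or fill a call up. It gives the time, the measured TCP pose, the force, the opening and the grip force at its end, in the units of the state.
- robot.read_state(): the state, without advancing time (a new reading comes with each control period).
- robot.snapshot(name): name is "scene" or "top" or "wrist"; returns a dict with "pixels" (480x640x3 uint8, blue, green, red), "range_z" (480x640 float32, mm along the optical axis (not along the pixel's ray), 0 where there is no reading), "camera_matrix" (3x3 intrinsics, pixels), "cam_to_world" (4x4, takes a point from camera to world coordinates); the wrist camera has in their place "hand_eye" (4x4, takes a point from camera to tool coordinates, whose origin is the TCP and whose axes are the flange's). Camera axes: x right, y up, looking along -z (the intrinsics and any distortion apply to the point x, -y, -z); pixel columns grow to the right and rows downward; lengths in mm; the calibration is good to about 2 mm. The wrist camera is an equidistant fisheye: a pixel r from the principal point sees the ray r / f radians off the axis. A picture is of the moment at which its call begins: read the wrist's pose just before it.
- robot.hand_in(): hands the job in; it is judged then, once.
Trained networks look in a picture, given as the dict that the camera call returned (one of the last four; its "shot" number tells which), for a name from the list of things; names that differ only in an ending like _2 or _b are one class to them, and where a whole thing is asked for, a point or a joint stands for the part that bears it (a point fixed in the world has none). Each returns a list of dicts, best first, with "conf" (0 to 1); they miss things now and then, are a little off and sometimes report something else, mostly with a low value. They report only what shows in the picture. A call takes as long as a camera call.
- robot.outline_of(picture, target): "mask" (480x640 bool, what is visible of it) and "location" ([column, row] in pixels, amid what is visible of it).
- robot.mark_of(picture, target): "location" ([column, row] in pixels: a listed point, or the origin of a listed thing).
The state is a dict: "time": time; "q": joint angles; "dq": joint speeds; "effort": joint torques, N m; "eef_pos": TCP position; "ee_rot": TCP orientation; "force": force on the tool from outside, world axes, zero at the start; "wrist_torque": the same for the moment, N m; "finger_gap": finger opening in mm; "grip_force": force on a finger pad.
Only numpy, scipy, OpenCV 4.12 (cv2) and the standard library are available. Lean on these libraries where they do the work, as an engineer would, in place of code of your own. Each camera call takes 0.05 s, during which the arm holds its last target. There are 200 camera calls.

TASK

Set the four empty white sample bottles out in the divided blue tray, ready for tare weighing: one upright in the middle of each bay, in order of size, the smallest in the bay nearest the balance and the largest at the other end of the tray. Set each bottle down gently without dropping it or knocking any over, and leave the brown bottle, the cup, the glass dish and the roll of tape where they are.

Things in the scene. Friction and masses are not known exactly. Their poses are not given: they have to be found in the camera images.
- bottle_a_center (a point): The smallest of the four empty white plastic sample bottles, standing upright on the bench: a straight round body 34 mm across under a ribbed white screw cap 36 mm across and 20 mm tall (the widest part, a good place to grip), 64 mm tall over all. The point is on its axis, half-way up, 32 mm above its underside; z points up. Light: 15 to 75 g, it tips if bumped.
- bottle_b_center (a point): The second smallest of the four empty white plastic sample bottles, standing upright on the bench: a straight round body 42 mm across under a ribbed white screw cap 44 mm across and 20 mm tall (the widest part, a good place to grip), 86 mm tall over all. The point is on its axis, half-way up, 43 mm above its underside; z points up. Light: 15 to 75 g, it tips if bumped.
- bottle_c_center (a point): The second largest of the four empty white plastic sample bottles, standing upright on the bench: a straight round body 51 mm across under a ribbed white screw cap 53 mm across and 20 mm tall (the widest part, a good place to grip), 108 mm tall over all. The point is on its axis, half-way up, 54 mm above its underside; z points up. Light: 15 to 75 g, it tips if bumped.
- bottle_d_center (a point): The largest of the four empty white plastic sample bottles, standing upright on the bench: a straight round body 60 mm across under a ribbed white screw cap 62 mm across and 20 mm tall (the widest part, a good place to grip), 132 mm tall over all. The point is on its axis, half-way up, 66 mm above its underside; z points up. Light: 15 to 75 g, it tips if bumped.
- tray: Dark blue open tray fixed to the bench, 100 mm (its x) by 340 mm (its y), walls and dividers 18 mm high and 4 mm thick, floor 4 mm thick. Three dividers part it into four equal bays in one row along its y axis, each 80 mm wide (along y) and 92 mm deep (along x); the bay centres lie at y = -126, -42, +42 and +126 mm in its frame, at x = 0. The origin is the centre of its underside, on the bench; z up. It is empty at the start; its place and yaw vary.
- balance: Light grey top-pan laboratory balance, 300 mm deep (its x), 190 mm wide (its y) and 78 mm high, with a round steel pan 156 mm across and a small display and a row of keys in front. It stands beyond one end of the tray, on the left or the right of the bench; a hotplate stirrer with a square white ceramic plate and two black knobs stands on the other side. Origin: centre of its underside. Fixed.
- amber_center (a point): Brown glass reagent bottle with a black cap and a paper label, 46 mm across and 85 mm tall, near the tray; the point is half-way up. Not part of the job: leave it where it stands.
- cup: Clear plastic cup, mouth 60 mm across, 85 mm tall, on the robot's side of the sample bottles; origin at the centre of its underside. Leave it where it stands.
- petri: Flat covered glass dish, 93 mm across, 15 mm high; origin at the centre of its underside. Leave it where it lies.
- tape: Roll of white label tape lying flat, 70 mm across, 19 mm high; origin at the centre of its underside. Leave it where it lies.

How it is judged:
By the outcome, as a careful person would: the job done as asked, in the order asked, and still so for the second after the job is handed in, with the robot touching nothing.
It also fails if it takes over 88 s, if anything falls off the work surface, if the arm or the gripper's body presses on something with over 40 N, if the wrist force passes 120 N, or if a joint passes its speed limit or range.

## Working session

There is one attempt and no reset: what is moved stays moved. The work goes in short steps, Python scripts to look and compute and a tool call to move; the robot and the scene stay as the last step left them, time stands still between calls to the robot, and variables do not carry over. Pictures are saved under pics/ and viewed, at most 14 in all, crops included, and the job is handed in when it is done.

Besides the shell and the picture viewer there is one more tool, called after ">>>" as a command line: name --pt "numbers of a row" for each row, then --argument value for the rest. send_rows: Moves the arm, as the interface text tells. Its arguments: {"type":"object","properties":{"dp":{"type":"array"},"turn":{"type":"array"},"claw":{"type":"number"},"newtons":{"type":"number"}},"required":["dp","turn"]}

```bash
ls; mkdir -p pics
python3 - <<'E'
from cell import robot
import cv2,numpy as np
s=robot.read_state();print({k:np.round(v,2) for k,v in s.items()})
a=robot.snapshot("scene");b=robot.snapshot("top")
cv2.imwrite("pics/s1.png",a["pixels"]);cv2.imwrite("pics/t1.png",b["pixels"])
print(b["cam_to_world"].round(1),b["camera_matrix"],a["cam_to_world"].round(1))
for p,n in ((b,"top"),(a,"scene")):
  for t in ["bottle_a_center","tray","balance","amber_center","cup","petri","tape"]:
    print(n,t,[(np.round(d["location"],0),round(d["conf"],2)) for d in robot.mark_of(p,t)])
print(robot.read_state()["time"])
E
```

```text
pics
{'time': np.float64(0.0), 'q': array([68.26, 24.94,  1.43, 90.19, -0.66, 64.97, -4.3 ]), 'dq': array([ 0.04, -0.06,  0.12,  0.02,  0.04, -0.12,  0.08]), 'effort': array([ 0.000e+00, -6.705e+01,  1.030e+00, -3.162e+01,  2.000e-02,
        1.000e-02,  0.000e+00]), 'eef_pos': array([ 170.59, -600.74,  230.53]), 'ee_rot': array([-1.7991e+02,  1.0000e-02,  1.5850e+01]), 'force': array([-0.59,  0.03,  0.15]), 'wrist_torque': array([-0.05, -0.01,  0.  ]), 'grip_force': np.float64(0.0), 'finger_gap': np.float64(85.26)}
[[ 0.0000e+00  1.0000e+00 -2.0000e-01  2.8660e+02]
 [-1.0000e+00  0.0000e+00  0.0000e+00  4.6000e+00]
 [ 0.0000e+00  2.0000e-01  1.0000e+00  1.3952e+03]
 [ 0.0000e+00  0.0000e+00  0.0000e+00  1.0000e+00]] [[457.39345441   0.         315.5911743 ]
 [  0.         457.39345441 244.01320304]
 [  0.           0.           1.        ]] [[ 2.0000e-01 -7.0000e-01  6.0000e-01  1.1774e+03]
 [ 1.0000e+00  1.0000e-01 -1.0000e-01 -1.2860e+02]
 [-0.0000e+00  7.0000e-01  8.0000e-01  8.8190e+02]
 [ 0.0000e+00  0.0000e+00  0.0000e+00  1.0000e+00]]
top bottle_a_center [(array([359., 268.]), 0.57), (array([221., 260.]), 0.41)]
top tray [(array([308., 201.]), 0.89), (array([223., 260.]), 0.7)]
top balance [(array([475., 224.]), 0.8)]
top amber_center [(array([218., 215.]), 0.8)]
top cup [(array([327., 288.]), 0.76)]
top petri [(array([414., 224.]), 0.66)]
top tape [(array([257., 296.]), 0.79)]
scene bottle_a_center [(array([274., 240.]), 0.87)]
scene tray [(array([352., 310.]), 0.76)]
scene balance [(array([120., 317.]), 0.91)]
scene amber_center [(array([461., 267.]), 0.87)]
scene cup [(array([307., 231.]), 0.92)]
scene petri [(array([200., 306.]), 0.89)]
scene tape [(array([380., 212.]), 0.71)]
0.8
```

View pics/t1.png

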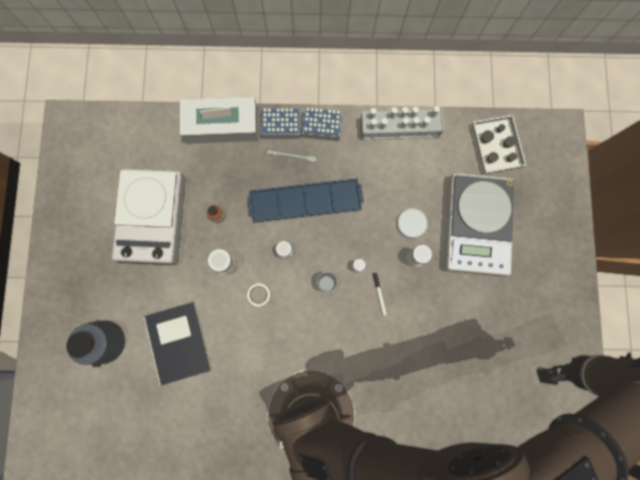

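View pics/s1.png

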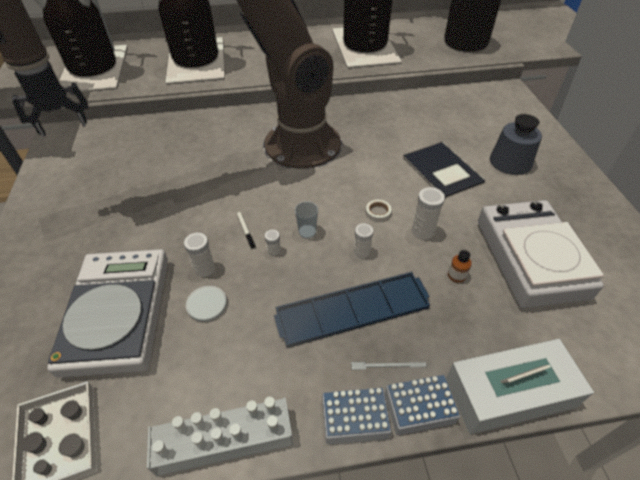

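The top view shows the bottles at about a (359,265), b (284,249), c (422,255) and d (219,260). The tray is at (305,200) and the balance on the right (-y), so the smallest goes in the right-hand bay. The amber bottle is at (217,213), and the cup (327,283) stands near a.

```bash
cat > h.py <<'E'
import cv2,numpy as np
from cell import robot
def cloud(p,T=None):
    K=p["camera_matrix"];z=p["range_z"];v,u=np.mgrid[:480,:640]
    P=np.stack([(u-K[0,2])/K[0,0]*z,-(v-K[1,2])/K[1,1]*z,-z,np.ones_like(z)],-1)
    W=P@p["cam_to_world"].T; W=W[...,:3]; W[z<=0]=np.nan
    return W
E
python3 - <<'E'
from h import *
H=dict(a=(64,18),b=(86,22),c=(108,26.5),d=(132,31))
guess={}
for n in ("top","scene"):
    p=robot.snapshot(n);W=cloud(p);g=p["pixels"].astype(int)
    near=dict(a=(359,265),b=(284,249),c=(422,255),d=(219,260)) if n=="top" else dict(a=(272,237),b=(364,230),c=(197,242),d=(431,196))
    for k,(u,v) in near.items():
        h,r=H[k]
        w=W[v-22:v+23,u-22:u+23].reshape(-1,3)
        q=w[(abs(w[:,2]-h)<7)]
        q=q[np.hypot(*(q[:,:2]-np.median(q[:,:2],0)).T)<r+5]
        c,rr=cv2.minEnclosingCircle(q[:,:2].astype(np.float32))
        print(n,k,len(q),"mean",q.mean(0).round(1),"circ",np.round(c,1),round(rr,1),"zmax",np.nanmax(w[:,2]).round(1))
    m=((g[...,0]>g[...,2]+15)&(W[...,2]<35)).astype(np.uint8)
    m=cv2.morphologyEx(m,cv2.MORPH_OPEN,np.ones((3,3)))
    _,l,s,_=cv2.connectedComponentsWithStats(m);
    tu=(305,200) if n=="top" else (352,308)
    i=l[tu[1],tu[0]];q=W[(l==i)];q=q[~np.isnan(q[:,0])]
    print(n,"tray",i,len(q),cv2.minAreaRect(q[:,:2].astype(np.float32)),np.percentile(q[:,2],[5,50,95]).round(1))
    for t in ("amber_center","cup","petri","tape"):
        o=robot.outline_of(p,t)
        if o: w=W[o[0]["mask"]];print(n,t,round(o[0]["conf"],2),np.nanmedian(w,0).round(0),np.nanpercentile(w,[3,97],axis=0).round(0).tolist())
E
```

```text
top a 114 mean [ 433.7 -132.4   63.2] circ [ 434.1 -132.1] 18.3 zmax 87.3
top b 179 mean [474.8  89.4  85.3] circ [474.9  89.9] 22.4 zmax 91.9
top c 269 mean [ 463.  -307.1  106.5] circ [ 463.9 -307.7] 26.9 zmax 115.4
top d 387 mean [433.3 264.  131.2] circ [434.1 263.9] 31.0 zmax 137.9
top tray 1 3223 ((639.912841796875, 29.70831298828125), (97.7556381225586, 352.3499450683594), 7.859951972961426) [-1.8  3.3 16.3]
top amber_center 0.83 [580. 294.  60.] [[565.0, 279.0, 8.0], [605.0, 320.0, 88.0]]
top cup 0.84 [387. -41.   6.] [[361.0, -64.0, -3.0], [408.0, -16.0, 84.0]]
top petri 0.68 [ 571. -299.   13.] [[531.0, -340.0, 7.0], [610.0, -260.0, 19.0]]
top tape 0.6 [351. 164.  18.] [[317.0, 133.0, 13.0], [377.0, 196.0, 24.0]]
scene a 148 mean [ 437.5 -132.3   62.8] circ [ 435.  -132.3] 19.4 zmax 68.1
scene b 215 mean [479.1  88.3  85.1] circ [477.3  89.2] 24.1 zmax 88.8
scene c 348 mean [ 466.9 -307.5  107.2] circ [ 465.5 -307.6] 27.4 zmax 111.6
scene d 386 mean [438.4 263.1 131.2] circ [435.5 263.4] 32.4 zmax 135.1
scene tray 2 4127 ((641.69775390625, 39.25431823730469), (98.47305297851562, 333.55322265625), 7.771920680999756) [ 1.1  3.9 17.8]
scene amber_center 0.67 [600. 293.  53.] [[573.0, 278.0, 0.0], [612.0, 330.0, 86.0]]
scene cup 0.72 [398. -39.  57.] [[355.0, -63.0, 6.0], [411.0, -14.0, 84.0]]
scene petri 0.69 [ 578. -302.   14.] [[533.0, -342.0, 5.0], [617.0, -261.0, 17.0]]
scene tape 0.55 [349. 162.  14.] [[317.0, 132.0, -2.0], [381.0, 195.0, 21.0]]
```

Run:
```python
from h import *
yaw=np.radians(7.8);R=np.array([[np.cos(yaw),-np.sin(yaw)],[np.sin(yaw),np.cos(yaw)]])
for n in ("top","scene"):
    p=robot.snapshot(n);W=cloud(p).reshape(-1,3)
    L=(W[:,:2]-[640.5,35])@R
    m=(W[:,2]>11)&(W[:,2]<26)&(abs(L[:,0])<36)&(abs(L[:,1])<190)
    h,e=np.histogram(L[m,1],np.arange(-190,191,5));print(n,"y",list(zip(e[:-1].astype(int).tolist(),h.tolist())))
    m=(W[:,2]>11)&(W[:,2]<26)&(abs(L[:,1])<150)&(abs(L[:,0])<70)
    h,e=np.histogram(L[m,0],np.arange(-70,71,4));print(n,"x",list(zip(e[:-1].astype(int).tolist(),h.tolist())))
    cv2.imwrite(f"pics/{n}z.png",cv2.resize(p["pixels"][160:240,230:390] if n=="top" else p["pixels"][260:360,260:450],None,fx=4,fy=4,interpolation=2))
```

```text
top y [(-190, 0), (-185, 22), (-180, 25), (-175, 39), (-170, 2), (-165, 0), (-160, 0), (-155, 0), (-150, 1), (-145, 0), (-140, 0), (-135, 0), (-130, 0), (-125, 0), (-120, 0), (-115, 0), (-110, 0), (-105, 0), (-100, 0), (-95, 5), (-90, 26), (-85, 0), (-80, 0), (-75, 0), (-70, 0), (-65, 0), (-60, 0), (-55, 0), (-50, 0), (-45, 0), (-40, 0), (-35, 0), (-30, 0), (-25, 0), (-20, 0), (-15, 0), (-10, 11), (-5, 18), (0, 0), (5, 0), (10, 0), (15, 0), (20, 0), (25, 0), (30, 1), (35, 0), (40, 0), (45, 0), (50, 0), (55, 0), (60, 0), (65, 0), (70, 0), (75, 20), (80, 7), (85, 0), (90, 0), (95, 0), (100, 0), (105, 0), (110, 0), (115, 0), (120, 0), (125, 0), (130, 0), (135, 0), (140, 0), (145, 0), (150, 0), (155, 0), (160, 30), (165, 29), (170, 27), (175, 0), (180, 0), (185, 0)]
top x [(-70, 0), (-66, 0), (-62, 0), (-58, 0), (-54, 69), (-50, 86), (-46, 9), (-42, 7), (-38, 5), (-34, 4), (-30, 4), (-26, 4), (-22, 7), (-18, 7), (-14, 4), (-10, 3), (-6, 4), (-2, 5), (2, 6), (6, 7), (10, 5), (14, 4), (18, 5), (22, 3), (26, 7), (30, 5), (34, 6), (38, 5), (42, 89), (46, 73), (50, 1), (54, 0), (58, 0), (62, 
[... 447 characters left out ...]
 0), (15, 0), (20, 0), (25, 0), (30, 0), (35, 0), (40, 0), (45, 0), (50, 0), (55, 0), (60, 0), (65, 0), (70, 0), (75, 62), (80, 7), (85, 0), (90, 0), (95, 0), (100, 0), (105, 0), (110, 0), (115, 0), (120, 0), (125, 0), (130, 0), (135, 0), (140, 0), (145, 0), (150, 0), (155, 7), (160, 66), (165, 50), (170, 28), (175, 0), (180, 0), (185, 0)]
scene x [(-70, 0), (-66, 0), (-62, 0), (-58, 0), (-54, 22), (-50, 251), (-46, 69), (-42, 9), (-38, 9), (-34, 9), (-30, 9), (-26, 11), (-22, 12), (-18, 10), (-14, 7), (-10, 10), (-6, 10), (-2, 15), (2, 9), (6, 10), (10, 8), (14, 15), (18, 9), (22, 12), (26, 12), (30, 12), (34, 13), (38, 12), (42, 34), (46, 295), (50, 47), (54, 0), (58, 0), (62, 0), (66, 0)]
```

View pics/topz.png

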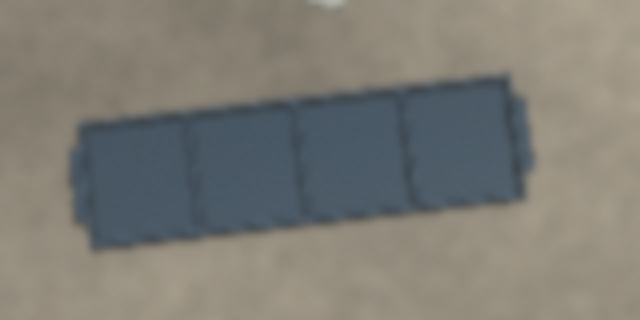

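View pics/scenez.png

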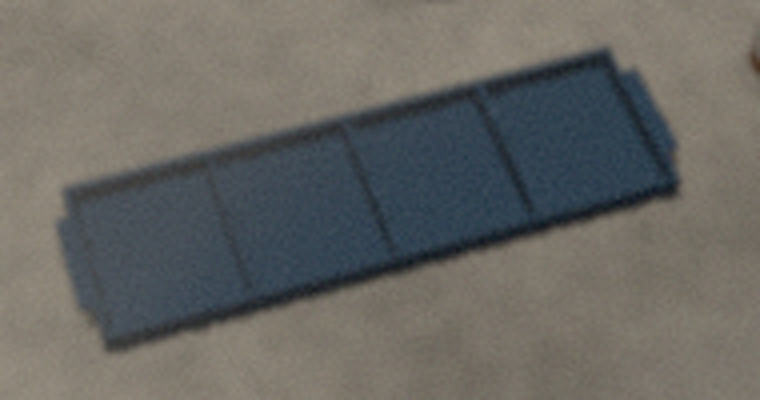

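The tray has ears at both ends. Its dividers put its centre at about (640,28) with a yaw of 7.8°, so the bays are a (657,-96), b (646,-13), c (634.5,70) and d (623,153). The next script works out the move to bottle a.

```bash
cat >> h.py <<'E'
def plan(x,y,z,yaw,n,cur=None):
    s=robot.read_state();p=np.array(s["eef_pos"]) if cur is None else np.array(cur[:3],float);th=s["ee_rot"][2] if cur is None else cur[3]
    d=(np.array([x,y,z])-p)/n; dy=(yaw-th)/n;rows=[]
    for i in range(n):
        t=np.radians(th+dy*i)
        rows.append([round(v,4) for v in ((np.cos(t)*d[0]+np.sin(t)*d[1])/1e3,(np.sin(t)*d[0]-np.cos(t)*d[1])/1e3,-d[2]/1e3)])
    print("t",round(s["time"],2),"pos",p.round(1),"yaw",round(th,2));
    print("turn",round(-np.radians(dy),4)); print(rows if abs(dy)>1e-2 else (n,rows[0]))
E
python3 -c "
from h import *
plan(434.5,-132,130,97.8,16)"
```

```text
t 1.4 pos [ 170.7 -601.2  231.3] yaw 15.85
turn -0.0894
[[np.float64(0.0239), np.float64(-0.0237), np.float64(0.0063)], [np.float64(0.0259), np.float64(-0.0215), np.float64(0.0063)], [np.float64(0.0277), np.float64(-0.0191), np.float64(0.0063)], [np.float64(0.0293), np.float64(-0.0165), np.float64(0.0063)], [np.float64(0.0307), np.float64(-0.0139), np.float64(0.0063)], [np.float64(0.0318), np.float64(-0.0111), np.float64(0.0063)], [np.float64(0.0326), np.float64(-0.0082), np.float64(0.0063)], [np.float64(0.0332), np.float64(-0.0052), np.float64(0.0063)], [np.float64(0.0336), np.float64(-0.0022), np.float64(0.0063)], [np.float64(0.0336), np.float64(0.0008), np.float64(0.0063)], [np.float64(0.0334), np.float64(0.0038), np.float64(0.0063)], [np.float64(0.033), np.float64(0.0067), np.float64(0.0063)], [np.float64(0.0322), np.float64(0.0096), np.float64(0.0063)], [np.float64(0.0312), np.float64(0.0125), np.float64(0.0063)], [np.float64(0.03), np.float64(0.0152), np.float64(0.0063)], [np.float64(0.0285), np.float64(0.0178), np.float64(0.0063)]]
```

>>> send_rows --pt "0.024 -0.024 0.006" --pt "0.026 -0.0215 0.006" --pt "0.0275 -0.019 0.006" --pt "0.0295 -0.0165 0.006" --pt "0.0305 -0.014 0.006" --pt "0.032 -0.011 0.006" --pt "0.0325 -0.008 0.006" --pt "0.033 -0.005 0.006" --turn '[-0.0894,-0.0894,-0.0894,-0.0894,-0.0894,-0.0894,-0.0894,-0.0894]' --claw 70 --newtons 20

```text
time: 2.2
eef_pos: [303.4, -365.6, 183.3]
ee_rot: [180.0, 0.0, 57.0]
force: [-0.1, -0.8, -0.0]
finger_gap: 59.9
grip_force: 0.0
```

>>> send_rows --pt "0.0335 -0.002 0.006" --pt "0.0335 0.001 0.006" --pt "0.0335 0.004 0.006" --pt "0.033 0.0065 0.006" --pt "0.032 0.0095 0.006" --pt "0.031 0.0125 0.006" --pt "0.03 0.015 0.006" --pt "0.0285 0.018 0.006" --turn '[-0.0894,-0.0894,-0.0894,-0.0894,-0.0894,-0.0894,-0.0894,-0.0894]'

```text
time: 3.0
eef_pos: [435.5, -131.9, 135.3]
ee_rot: [180.0, 0.0, 98.0]
force: [1.0, -0.1, -0.0]
finger_gap: 59.6
grip_force: 0.0
```

```bash
python3 -c "
from h import *
plan(434.5,-132,110,97.8,6)
print(robot.read_state()['finger_gap'])
p=robot.snapshot('wrist');cv2.imwrite('pics/w1.png',p['pixels'])"
```

```text
t 3.0 pos [ 435.5 -131.9  135.3] yaw 98.0
turn 0.0006
[[np.float64(0.0), np.float64(-0.0002), np.float64(0.0042)], [np.float64(0.0), np.float64(-0.0002), np.float64(0.0042)], [np.float64(0.0), np.float64(-0.0002), np.float64(0.0042)], [np.float64(0.0), np.float64(-0.0002), np.float64(0.0042)], [np.float64(0.0), np.float64(-0.0002), np.float64(0.0042)], [np.float64(0.0), np.float64(-0.0002), np.float64(0.0042)]]
59.62702648308363
```

View pics/w1.png

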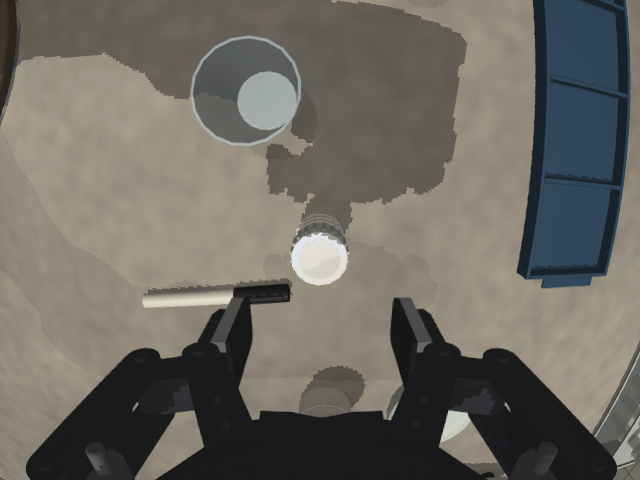

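The fingers straddle bottle a's cap at (320,260), with the pads centred near column 321. I'll check the along-pad offset with the hand-eye calibration.

```bash
cat >> h.py <<'E'
def wcap(h,r,xy):
    s=robot.read_state();p=robot.snapshot("wrist");z=p["range_z"];K=p["camera_matrix"];v,u=np.mgrid[:480,:640]
    a=(u-K[0,2])/K[0,0];b=(v-K[1,2])/K[1,1];t=np.hypot(a,b);k=np.where(t>1e-6,np.tan(np.minimum(t,1.4))/np.maximum(t,1e-6),1)
    P=np.stack([a*k*z,-b*k*z,-z,np.ones_like(z)],-1)@p["hand_eye"].T
    T=np.radians(s["ee_rot"][2]);R=np.array([[np.cos(T),np.sin(T),0],[np.sin(T),-np.cos(T),0],[0,0,-1]])
    W=P[...,:3]@R.T+s["eef_pos"]
    m=(z>0)&(t<1.4)&(abs(W[...,2]-h)<5)&(np.hypot(W[...,0]-xy[0],W[...,1]-xy[1])<r+12)
    q=W[m];c,rr=cv2.minEnclosingCircle(q[:,:2].astype(np.float32))
    print("cap",len(q),"mean",q.mean(0).round(1),"circ",np.round(c,1),round(rr,1));return p
E
python3 -c "
from h import *
wcap(64,18,(434.5,-132))"
```

```text
cap 2514 mean [ 434.  -132.9   64.1] circ [ 434.2 -134.3] 18.9
```

>>> send_rows --pt "-0.001 -0.001 0.016" --pt "0 0 0.016" --pt "0 0 0.016" --pt "0 0 0.016" --pt "0 0 0.014" --pt "0 0 0.012" --pt "0 0 0.008" --pt "0 0 0.003" --turn '[0,0,0,0,0,0,0,0]'

```text
time: 3.9
eef_pos: [433.7, -134.3, 33.7]
ee_rot: [-180.0, -0.0, 97.8]
force: [0.2, -0.4, 0.4]
finger_gap: 59.8
grip_force: 0.0
```

>>> send_rows --pt "0 0 0" --pt "0 0 0" --pt "0 0 0" --pt "0 0 0" --pt "0 0 0" --pt "0 0 0" --pt "0 0 0" --pt "0 0 0" --turn '[0,0,0,0,0,0,0,0]' --claw 25 --newtons 20

```text
time: 4.7
eef_pos: [434.3, -134.2, 34.6]
ee_rot: [180.0, 0.0, 97.8]
force: [-0.4, 0.3, 5.2]
finger_gap: 35.1
grip_force: 20.6
```

>>> send_rows --pt "0 0 -0.01" --pt "0 0 -0.018" --pt "0 0 -0.018" --pt "0.001 0.018 -0.004" --pt "0.001 0.028 0" --pt "0.001 0.03 0" --pt "0.001 0.03 0" --pt "0.001 0.03 0" --turn '[0,0,0,0,0,0,0,0]'

```text
time: 5.5
eef_pos: [569.0, -110.4, 84.8]
ee_rot: [-180.0, -0.0, 97.8]
force: [-0.2, -0.4, -0.5]
finger_gap: 35.0
grip_force: 20.2
```

>>> send_rows --pt "0.001 0.03 0" --pt "0 0.028 0" --pt "0 0.02 0" --pt "0 0.012 0" --pt "0 0 0.008" --pt "0 0 0.012" --pt "0 0 0.012" --pt "0 0 0.006" --turn '[0,0,0,0,0,0,0,0]'

```text
time: 6.3
eef_pos: [655.1, -97.8, 44.3]
ee_rot: [-179.8, -0.0, 97.8]
force: [-0.4, 1.4, 0.0]
finger_gap: 35.1
grip_force: 20.2
```

```bash
python3 -c "
from h import *
plan(657.1,-98,39,97.8,8)
p=robot.snapshot('wrist');cv2.imwrite('pics/w2.png',p['pixels'])"
```

```text
t 6.3 pos [655.1 -97.8  44.3] yaw 97.8
turn -0.0
(8, [np.float64(-0.0001), np.float64(0.0002), np.float64(0.0007)])
```

View pics/w2.png

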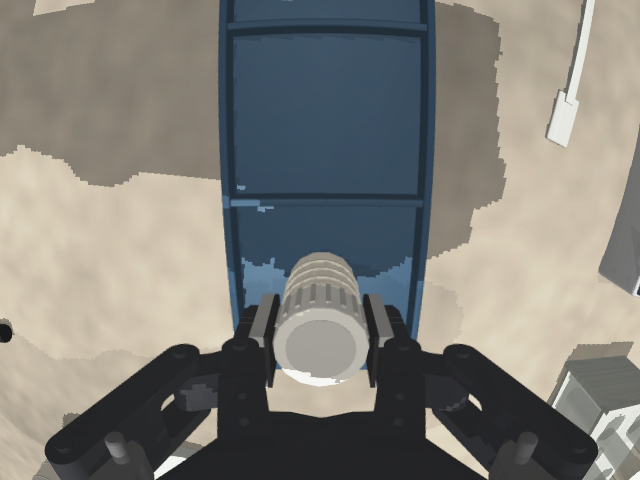

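The wrist view shows bottle a held upright over the end bay, at (322,320). Lowering gently.

>>> send_rows --pt "0 0.002 0.001" --pt "0 0 0.001" --pt "0 0 0.001" --pt "0 0 0.001" --pt "0 0 0.0005" --pt "0 0 0.0005" --pt "0 0 0.0005" --pt "0 0 0" --turn '[0,0,0,0,0,0,0,0]'

```text
time: 7.15
eef_pos: [659.1, -97.1, 40.8]
ee_rot: [-180.0, 0.0, 97.8]
force: [0.1, -0.3, -0.9]
finger_gap: 35.4
grip_force: 20.2
```

>>> send_rows --pt "0 -0.001 0.0005" --pt "0 -0.001 0.0005" --pt "0 0 0.0005" --pt "0 0 0.0005" --pt "0 0 0.0003" --pt "0 0 0" --pt "0 0 0" --pt "0 0 0" --turn '[0,0,0,0,0,0,0,0]'

```text
time: 7.95
eef_pos: [657.1, -97.4, 38.7]
ee_rot: [180.0, 0.0, 97.8]
force: [-1.1, -0.7, 3.9]
finger_gap: 35.6
grip_force: 20.5
```

>>> send_rows --pt "0 0 0" --pt "0 0 0" --pt "0 0 0" --pt "0 0 0" --pt "0 0 -0.01" --pt "0 0 -0.02" --pt "0 0 -0.028" --pt "0 0 -0.03" --turn '[0,0,0,0,0,0,0,0]' --claw 68

```text
time: 8.75
eef_pos: [656.8, -97.3, 127.7]
ee_rot: [-180.0, -0.0, 97.8]
force: [1.3, 0.0, 0.2]
finger_gap: 58.0
grip_force: 0.0
```

>>> send_rows --pt "0.018 -0.013 -0.01" --pt "0.028 -0.021 -0.005" --pt "0.03 -0.022 0" --pt "0.03 -0.022 0" --pt "0.03 -0.022 0" --pt "0.03 -0.022 0" --pt "0.026 -0.019 0" --pt "0.018 -0.013 0" --turn '[0,0,0,0,0,0,0,0]'

```text
time: 9.55
eef_pos: [474.5, 91.6, 142.4]
ee_rot: [180.0, -0.0, 97.9]
force: [-0.3, -0.2, 0.1]
finger_gap: 57.9
grip_force: 0.0
```

```bash
python3 -c "
from h import *
plan(476,89.5,56,97.8,1)
wcap(86,22,(476,89.5))"
```

```text
t 9.55 pos [474.5  91.6 142.4] yaw 97.93
turn 0.0023
[[np.float64(-0.0023), np.float64(0.0012), np.float64(0.0864)]]
cap 4194 mean [475.7  89.3  86.1] circ [475.8  88. ] 22.8
```

>>> send_rows --pt "-0.001 0.001 0.012" --pt "-0.001 0 0.014" --pt "0 0 0.014" --pt "0 0 0.014" --pt "0 0 0.013" --pt "0 0 0.011" --pt "0 0 0.006" --pt "0 0 0.002" --turn '[0,0,0,0,0,0,0,0]'

```text
time: 10.4
eef_pos: [477.1, 87.7, 54.8]
ee_rot: [-179.9, 0.0, 97.8]
force: [0.4, -0.6, 0.1]
finger_gap: 58.5
grip_force: 0.0
```

>>> send_rows --pt "0 0 0" --pt "0 0 0" --pt "0 0 0" --pt "0 0 0" --pt "0 0 0" --pt "0 0 0" --pt "0 0 0" --pt "0 0 0" --turn '[0,0,0,0,0,0,0,0]' --claw 35

```text
time: 11.2
eef_pos: [477.4, 87.9, 55.6]
ee_rot: [180.0, 0.0, 97.8]
force: [0.8, -0.4, 0.8]
finger_gap: 43.4
grip_force: 21.0
```

```bash
python3 -c "
from h import *
s=robot.read_state();z=s['eef_pos'][2]
plan(645.9,-13.2,z+50,97.8,1)"
```

```text
t 11.2 pos [477.4  87.9  55.6] yaw 97.81
turn 0.0001
(1, [np.float64(-0.1231), np.float64(0.1532), np.float64(-0.05)])
```

>>> send_rows --pt "0 0 -0.01" --pt "0 0 -0.018" --pt "0 0 -0.018" --pt "-0.008 0.01 -0.004" --pt "-0.014 0.0175 0" --pt "-0.018 0.022 0" --pt "-0.018 0.022 0" --pt "-0.018 0.022 0" --turn '[0,0,0,0,0,0,0,0]'

```text
time: 12.0
eef_pos: [581.6, 23.7, 105.3]
ee_rot: [-180.0, 0.0, 97.8]
force: [0.8, -0.4, -0.4]
finger_gap: 43.4
grip_force: 21.1
```

>>> send_rows --pt "-0.018 0.022 0" --pt "-0.015 0.018 0" --pt "-0.01 0.0125 0" --pt "-0.0055 0.007 0" --pt "0 0 0.006" --pt "0 0 0.012" --pt "0 0 0.012" --pt "0 0 0.008" --turn '[0,0,0,0,0,0,0,0]'

```text
time: 12.8
eef_pos: [644.3, -14.2, 65.7]
ee_rot: [-179.9, -0.0, 97.9]
force: [-0.1, -0.1, 0.2]
finger_gap: 43.1
grip_force: 21.1
```

>>> send_rows --pt "0 0 0.002" --pt "0 0 0.0015" --pt "0 0 0.001" --pt "0 0 0.001" --pt "0 0 0.0005" --pt "0 0 0.0005" --pt "0 0 0" --pt "0 0 0" --turn '[0,0,0,0,0,0,0,0]'

```text
time: 13.6
eef_pos: [645.8, -14.7, 61.1]
ee_rot: [180.0, 0.0, 97.8]
force: [0.1, -1.0, -0.7]
finger_gap: 43.4
grip_force: 21.1
```

>>> send_rows --pt "0 0 0.0005" --pt "0 0 0.0005" --pt "0 0 0.0005" --pt "0 0 0.0003" --pt "0 0 0" --pt "0 0 0" --pt "0 0 0" --pt "0 0 0" --turn '[0,0,0,0,0,0,0,0]'

```text
time: 14.4
eef_pos: [645.8, -14.7, 59.6]
ee_rot: [180.0, 0.0, 97.8]
force: [-2.3, 0.8, 5.1]
finger_gap: 43.2
grip_force: 21.4
```

>>> send_rows --pt "0 0 0" --pt "0 0 0" --pt "0 0 0" --pt "0 0 0" --pt "0 0 -0.01" --pt "0 0 -0.02" --pt "0 0 -0.028" --pt "0 0 -0.03" --turn '[0,0,0,0,0,0,0,0]' --claw 78

```text
time: 15.2
eef_pos: [645.4, -14.6, 148.4]
ee_rot: [-180.0, -0.0, 97.8]
force: [0.1, -1.0, 0.2]
finger_gap: 66.6
grip_force: 0.0
```

>>> send_rows --pt "-0.03 -0.025 -0.015" --pt "-0.036 -0.03 0" --pt "-0.037 -0.0305 0" --pt "-0.037 -0.0305 0" --pt "-0.037 -0.0305 0" --pt "-0.036 -0.0295 0" --pt "-0.032 -0.0265 0" --pt "-0.021 -0.017 0" --turn '[0,0,0,0,0,0,0,0]'

```text
time: 16.0
eef_pos: [462.2, -311.3, 163.0]
ee_rot: [-180.0, 0.1, 97.6]
force: [0.3, 0.4, 0.9]
finger_gap: 66.8
grip_force: 0.0
```

```bash
python3 -c "
from h import *
plan(464.5,-307.5,79,97.8,1)
wcap(108,26.5,(464.5,-307.5))"
```

```text
t 16.0 pos [ 462.2 -311.3  163. ] yaw 97.62
turn -0.0032
[[np.float64(0.0035), np.float64(0.0028), np.float64(0.084)]]
cap 6257 mean [ 463.2 -307.9  108.2] circ [ 463.3 -309.5] 27.1
```

>>> send_rows --pt "0 0 0.01" --pt "0 0 0.014" --pt "0 0 0.014" --pt "0 0 0.014" --pt "0 0 0.013" --pt "0 0 0.011" --pt "0 0 0.006" --pt "0 0 0.002" --turn '[0,0,0,0,0,0,0,0]'

```text
time: 16.85
eef_pos: [464.2, -307.8, 77.3]
ee_rot: [-180.0, -0.0, 97.8]
force: [0.8, -0.4, 0.5]
finger_gap: 66.6
grip_force: 0.0
```

>>> send_rows --pt "0 0 0" --pt "0 0 0" --pt "0 0 0" --pt "0 0 0" --pt "0 0 0" --pt "0 0 0" --pt "0 0 0" --pt "0 0 0" --turn '[0,0,0,0,0,0,0,0]' --claw 45

```text
time: 17.65
eef_pos: [464.5, -308.1, 78.3]
ee_rot: [180.0, 0.0, 97.8]
force: [0.6, 0.2, 1.1]
finger_gap: 52.4
grip_force: 21.0
```

```bash
python3 -c "
from h import *
s=robot.read_state();z=s['eef_pos'][2]
plan(634.5,70,z+50,97.8,1)
p=robot.snapshot('wrist');cv2.imwrite('pics/w3.png',p['pixels'])"
```

```text
t 17.65 pos [ 464.5 -308.1   78.3] yaw 97.81
turn 0.0001
(1, [np.float64(0.3515), np.float64(0.2198), np.float64(-0.05)])
```

View pics/w3.png

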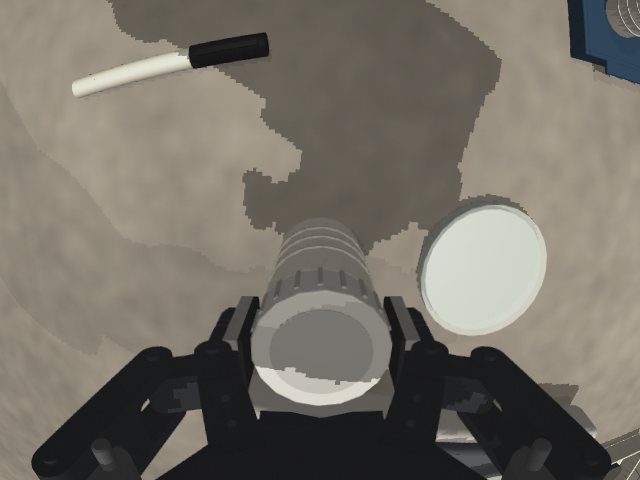

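Bottle c is held squarely in the pads at (320,340). I'll carry it high over bays a and b.

>>> send_rows --pt "0 0 -0.01" --pt "0 0 -0.02" --pt "0 0 -0.028" --pt "0 0 -0.03" --pt "0 0 -0.022" --pt "0.02 0.0125 0" --pt "0.028 0.0175 0" --pt "0.034 0.0215 0" --turn '[0,0,0,0,0,0,0,0]'

```text
time: 18.5
eef_pos: [504.2, -220.2, 189.1]
ee_rot: [180.0, 0.1, 97.6]
force: [1.1, 0.2, 0.6]
finger_gap: 52.4
grip_force: 21.1
```

>>> send_rows --pt "0.036 0.0225 0" --pt "0.036 0.0225 0" --pt "0.036 0.0225 0" --pt "0.036 0.0225 0" --pt "0.036 0.0225 0" --pt "0.034 0.0215 0" --pt "0.03 0.0185 0" --pt "0.0255 0.016 0" --turn '[0,0,0,0,0,0,0,0]'

```text
time: 19.3
eef_pos: [635.0, 72.6, 188.9]
ee_rot: [180.0, -0.0, 97.9]
force: [1.2, -0.3, -0.9]
finger_gap: 52.5
grip_force: 21.1
```

>>> send_rows --pt "0 0 0" --pt "0 0 0.006" --pt "0 0 0.015" --pt "0 0 0.018" --pt "0 0 0.018" --pt "0 0 0.015" --pt "0 0 0.01" --pt "0 0 0.005" --turn '[0,0,0,0,0,0,0,0]'

```text
time: 20.1
eef_pos: [634.0, 69.3, 99.8]
ee_rot: [-179.9, 0.0, 97.8]
force: [-0.6, -0.3, -0.1]
finger_gap: 52.2
grip_force: 21.2
```

>>> send_rows --pt "0 0 0.004" --pt "0 0 0.004" --pt "0 0 0.003" --pt "0 0 0.002" --pt "0 0 0.001" --pt "0 0 0.001" --pt "0 0 0.0005" --pt "0 0 0" --turn '[0,0,0,0,0,0,0,0]'

```text
time: 20.9
eef_pos: [634.7, 70.1, 85.7]
ee_rot: [180.0, 0.0, 97.8]
force: [-0.0, -0.5, 0.4]
finger_gap: 52.4
grip_force: 21.2
```

>>> send_rows --pt "0 0 0.001" --pt "0 0 0.0005" --pt "0 0 0.0005" --pt "0 0 0.0005" --pt "0 0 0.0005" --pt "0 0 0.0004" --pt "0 0 0" --pt "0 0 0" --turn '[0,0,0,0,0,0,0,0]'

```text
time: 21.7
eef_pos: [634.6, 70.1, 82.4]
ee_rot: [180.0, 0.0, 97.8]
force: [-0.9, -0.2, 0.8]
finger_gap: 52.3
grip_force: 21.2
```

>>> send_rows --pt "0 0 0.0004" --pt "0 0 0.0003" --pt "0 0 0.0003" --pt "0 0 0" --pt "0 0 0" --pt "0 0 0" --pt "0 0 0" --pt "0 0 0" --turn '[0,0,0,0,0,0,0,0]'

```text
time: 22.5
eef_pos: [634.7, 70.2, 82.3]
ee_rot: [180.0, 0.0, 97.8]
force: [-4.2, -0.7, 9.1]
finger_gap: 52.5
grip_force: 21.9
```

>>> send_rows --pt "0 0 0" --pt "0 0 0" --pt "0 0 0" --pt "0 0 0" --pt "0 0 -0.01" --pt "0 0 -0.022" --pt "0 0 -0.03" --pt "0 0 -0.033" --turn '[0,0,0,0,0,0,0,0]' --claw 96

```text
time: 23.3
eef_pos: [634.2, 70.1, 177.4]
ee_rot: [-179.9, -0.0, 97.8]
force: [0.3, -0.0, 0.8]
finger_gap: 82.0
grip_force: 0.0
```

>>> send_rows --pt "0.02 -0.0155 -0.008" --pt "0.029 -0.023 0" --pt "0.032 -0.025 0" --pt "0.032 -0.025 0" --pt "0.032 -0.025 0" --pt "0.03 -0.0235 0" --pt "0.026 -0.0205 0" --pt "0.018 -0.014 0" --turn '[0,0,0,0,0,0,0,0]'

```text
time: 24.1
eef_pos: [433.0, 265.8, 185.3]
ee_rot: [180.0, -0.0, 98.0]
force: [0.4, -0.0, 0.6]
finger_gap: 82.2
grip_force: 0.0
```

>>> send_rows --pt "0 0 0" --pt "0 0 0" --pt "0 0 0" --pt "0 0 0.004" --pt "0 0 0.004" --pt "0 0 0.002" --pt "0 0 0" --pt "0 0 0" --turn '[0,0,0,0,0,0,0,0]'

```text
time: 24.9
eef_pos: [435.0, 263.7, 174.2]
ee_rot: [-180.0, 0.0, 97.8]
force: [0.6, 0.4, -0.6]
finger_gap: 82.2
grip_force: 0.0
```

```bash
python3 -c "
from h import *
plan(434.7,263.5,103,97.8,1)
wcap(132,31,(434.7,263.5))"
```

```text
t 24.9 pos [435.  263.7 174.2] yaw 97.8
turn 0.0001
(1, [np.float64(-0.0002), np.float64(-0.0003), np.float64(0.0712)])
cap 9404 mean [434.  265.3 132.2] circ [434.2 263.4] 31.5
```

>>> send_rows --pt "0 -0.0005 0.008" --pt "0 0 0.012" --pt "0 0 0.013" --pt "0 0 0.013" --pt "0 0 0.011" --pt "0 0 0.008" --pt "0 0 0.005" --pt "0 0 0.002" --turn '[0,0,0,0,0,0,0,0]'

```text
time: 25.75
eef_pos: [434.3, 263.6, 101.7]
ee_rot: [-180.0, 0.0, 97.8]
force: [-0.2, 0.1, -0.1]
finger_gap: 82.0
grip_force: 0.0
```

>>> send_rows --pt "0 0 0" --pt "0 0 0" --pt "0 0 0" --pt "0 0 0" --pt "0 0 0" --pt "0 0 0" --pt "0 0 0" --pt "0 0 0" --turn '[0,0,0,0,0,0,0,0]' --claw 58

```text
time: 26.55
eef_pos: [434.7, 264.0, 102.7]
ee_rot: [180.0, -0.0, 97.8]
force: [-0.0, 0.1, 5.1]
finger_gap: 61.3
grip_force: 22.3
```

```bash
python3 -c "
from h import *
s=robot.read_state();z=s['eef_pos'][2]
plan(623.1,153.2,z+50,97.8,1)"
```

```text
t 26.55 pos [434.7 264.  102.7] yaw 97.81
turn 0.0002
[[np.float64(-0.1353), np.float64(0.1716), np.float64(-0.05)]]
```

>>> send_rows --pt "0 0 -0.01" --pt "0 0 -0.018" --pt "0 0 -0.018" --pt "-0.009 0.0115 -0.004" --pt "-0.015 0.019 0" --pt "-0.019 0.024 0" --pt "-0.019 0.024 0" --pt "-0.019 0.024 0" --turn '[0,0,0,0,0,0,0,0]'

```text
time: 27.35
eef_pos: [548.7, 195.3, 151.8]
ee_rot: [-180.0, 0.0, 97.8]
force: [-0.4, 0.2, -0.1]
finger_gap: 60.9
grip_force: 22.1
```

>>> send_rows --pt "-0.019 0.024 0" --pt "-0.016 0.0205 0" --pt "-0.012 0.0155 0" --pt "-0.0075 0.009 0" --pt "0 0 0.006" --pt "0 0 0.012" --pt "0 0 0.012" --pt "0 0 0.006" --turn '[0,0,0,0,0,0,0,0]'

```text
time: 28.15
eef_pos: [621.0, 153.2, 114.3]
ee_rot: [-179.8, 0.0, 97.9]
force: [-0.3, 0.2, 0.4]
finger_gap: 61.4
grip_force: 22.1
```

>>> send_rows --pt "0 0 0.003" --pt "0 0 0.002" --pt "0 0 0.002" --pt "0 0 0.001" --pt "0 0 0.001" --pt "0 0 0.0005" --pt "0 0 0" --pt "0 0 0" --turn '[0,0,0,0,0,0,0,0]'

```text
time: 28.95
eef_pos: [622.9, 152.8, 106.9]
ee_rot: [180.0, 0.0, 97.8]
force: [-0.3, -0.3, -0.6]
finger_gap: 61.7
grip_force: 22.1
```

>>> send_rows --pt "0 0 0.0003" --pt "0 0 0.0003" --pt "0 0 0.0003" --pt "0 0 0.0002" --pt "0 0 0" --pt "0 0 0" --pt "0 0 0" --pt "0 0 0" --turn '[0,0,0,0,0,0,0,0]'

```text
time: 29.75
eef_pos: [622.9, 152.9, 106.8]
ee_rot: [180.0, 0.0, 97.8]
force: [-3.0, -1.3, 9.2]
finger_gap: 61.2
grip_force: 22.9
```

Bottle d is down on the tray floor. I'll release it and retreat upward and back out of the view.

>>> send_rows --pt "0 0 0" --pt "0 0 0" --pt "0 0 0" --pt "0 0 0" --pt "0 0 -0.01" --pt "0 0 -0.02" --pt "0 0 -0.03" --pt "0 0 -0.03" --turn '[0,0,0,0,0,0,0,0]' --claw 96

```text
time: 30.55
eef_pos: [622.5, 152.8, 197.1]
ee_rot: [-180.0, -0.0, 97.8]
force: [0.4, 0.2, 0.9]
finger_gap: 82.0
grip_force: 0.0
```

>>> send_rows --pt "0.01 -0.015 -0.01" --pt "0.01 -0.03 0" --pt "0.01 -0.035 0" --pt "0.01 -0.035 0" --pt "0.01 -0.035 0" --pt "0.01 -0.03 0" --pt "0.01 -0.02 0" --pt "0 0 0" --turn '[0,0,0,0,0,0,0,0]'

```text
time: 31.35
eef_pos: [411.6, 196.0, 206.0]
ee_rot: [-180.0, 0.0, 98.0]
force: [-0.5, -0.1, 0.6]
finger_gap: 81.6
grip_force: 0.0
```

Run:
```python
from h import *
p=robot.snapshot("scene");q=robot.snapshot("top")
cv2.imwrite("pics/s9.png",p["pixels"])
T=dict(a=(64,18,657.3,-96.4),b=(86,22,645.9,-13.2),c=(108,26.5,634.5,70),d=(132,31,623.1,153.2))
for n,i in (("scene",p),("top",q)):
    W=cloud(i).reshape(-1,3)
    for k,(h,r,x,y) in T.items():
        w=W[(abs(W[:,2]-h-4)<7)&(np.hypot(W[:,0]-x,W[:,1]-y)<r+10)]
        if len(w)<9: print(n,k,len(w));continue
        c,rr=cv2.minEnclosingCircle(w[:,:2].astype(np.float32));print(n,k,len(w),np.round(c,1),round(rr,1),np.median(w[:,2]).round(1),"want",x,y)
print(robot.read_state()["time"])
```

```text
scene a 211 [658.5 -96.2] 18.5 67.4 want 657.3 -96.4
scene b 298 [645.3 -12.5] 22.9 89.6 want 645.9 -13.2
scene c 416 [635.4  69.9] 27.3 111.4 want 634.5 70
scene d 554 [623.3 153.2] 32.2 135.4 want 623.1 153.2
top a 107 [656.5 -94.8] 18.2 67.2 want 657.3 -96.4
top b 169 [643.5 -12.3] 22.1 88.8 want 645.9 -13.2
top c 257 [633.2  70.5] 27.2 110.5 want 634.5 70
top d 364 [621.3 154.7] 31.6 135.1 want 623.1 153.2
31.45
```

View pics/s9.png

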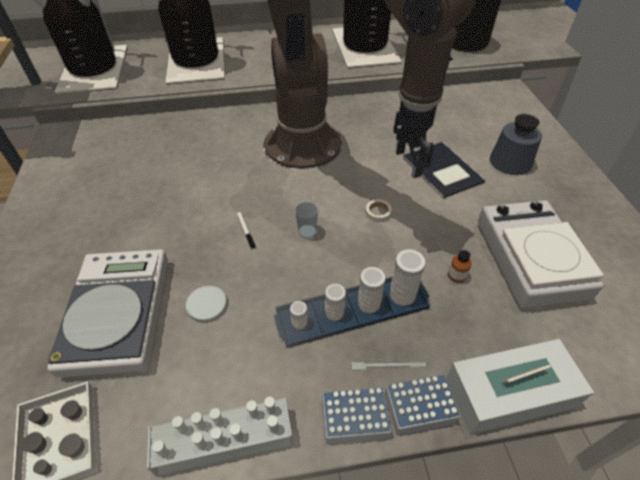

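The picture shows all four bottles upright and centred, from (299,316) to (405,278), smallest on the balance side. The amber bottle, cup, dish and tape have not moved. Handing in.

```bash
python3 -c "
from cell import robot
print(robot.hand_in())"
```

```text
the job is handed in; nothing more can be done
None
```

All four bottles stand upright, each within about 3 mm of its bay's centre, smallest nearest the balance and largest at the far end; nothing else was moved, and I handed the job in at about 31 s.

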